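# Lock the dust cup back into the bench dust collector

### The job

Put the emptied metal dust cup back on the small white dust collector on the repair counter: offer it up from below into the round head, feel for the slots, push it up and twist it anticlockwise (seen from above) until its lugs drop home and lock, then let go so that it hangs there on its own. Work gently, never force or tip the cup, and leave the other things on the counter alone.

Things in the scene. Friction and masses are not known exactly. Their poses are not given: they have to be found in the camera images.
- cup: Dust cup: round plain-metal cup 59 mm across, 68 mm tall, black handle on one side; about 0.2 kg. Starts upright on the counter, left or right of the collector. Origin: centre of its underside, z up. A bar 12 mm wide, 17 to 35 mm above the underside, runs out along its own -x to 97 mm from the axis and ends in an upright paddle that rises to 80 mm above the underside.
- cup_grip (a point): Good place to grip, on the handle's upright paddle: 82 mm from the cup's axis, 60 mm above its underside. The paddle is 12 mm thick (along the cup's y), 30 mm wide (along x, 67 to 97 mm from the axis), its top edge 20 mm above this point. Axes as cup.
- cup_lugs (a point): On the cup's axis, 60 mm above its underside, level with the tops of three lugs: 11 mm wide, 5 mm thick, out to 38 mm from the axis; one directly above the handle, the others 120 degrees either way. Above them the cup tapers from 59 to 50 mm across at its closed top, 8 mm higher.
- collector: Dust collector, fixed: base plate 110 mm wide, 12 mm thick (rubber disc on it to 14 mm), white column at the back, round white head 98 mm across, 38 mm tall, underside 170 mm above the counter. Origin on the counter under the head's axis; its +x points from there back to the column (67 mm away; bracket 50 mm wide at head height), so the handle's free side is its -x.
- mouth (a point): Centre of the head's open underside, on its axis; axes as collector. Inside: collar of 63 mm bore with three slots for the lugs. Handle angles here count anticlockwise from above, 0 = handle straight to the collector's -x. Entry is near -22 degrees, but the collar is clocked up to 12 degrees either way, unseen and unmeasured: feel for the slots. 7 degrees play either side in a slot.
- seal (a point): On the axis, 14 mm above the mouth: underside of a spring-loaded seal at rest, which the cup's top meets when the cup's underside is 54 mm below the mouth. Pushes back 0.8 N plus 0.2 N per mm, hard stop after 11 mm (underside 43 mm below the mouth). With lugs pressed on the collar beside the slots, the underside is 60 mm below the mouth. Over 40 N between cup and collector is forcing.
- ridge (a point): On the axis, 8 mm above the mouth: height of the ridge the lugs' undersides must clear (cup's underside less than 47 mm below the mouth; 45 is good) while turning anticlockwise 43 degrees from the slot's middle to the pockets (solid stop at 49; 6 degrees play). There the cup drops 3 mm: locked, its underside is 50 mm below the mouth. Turning the wrong way is blocked.
- bottle: Bystander: black toner bottle with a paper band, 60 mm across, 150 mm tall, standing; origin at the centre of its underside.
- screwdriver: Bystander: screwdriver lying in front of the robot; origin under its middle, x along its length.
- tape: Bystander: roll of parcel tape lying flat, 100 mm across, 45 mm tall; origin at the centre of its underside.
- brush: Bystander: flat cleaning brush, lying; origin under its middle, x along its length.
- dish: Bystander: small white dish, 90 mm across, 30 mm tall; origin at the centre of its underside.
- magnetizer: Bystander: blue block 45 x 45 x 30 mm (screwdriver magnetizer); origin at the centre of its underside.
- cartridge: Bystander: black toner cartridge, about 75 x 250 x 63 mm; origin at the centre of its underside, y along its length.
Things that resemble listed ones, but are neither listed nor needed, are in the scene too. What is shaped like the cup but green is not meant.

How it is judged (in metres and radians):
On the way, in this order (a step that is already met when the one before it is completed fails the run):
1. the cup is lifted clear of the counter (height (world z) of cup above 0.02 m), for 0.1 s.
2. the cup's lugs are up through the collar's slots, above the ridge (z of cup in the frame of mouth between -0.0475 and -0.035 m and horizontal distance between cup and mouth below 0.006 m), for 0.1 s.
At the end, for the whole second after the job is handed in: The cup hangs by itself in the head with its lugs dropped in the pockets: its underside 48.4 to 51.8 mm below the mouth, within 6 mm of the head's axis, within 0.06 rad of upright and at rest (z of cup in the frame of mouth between -0.0518 and -0.0484 m and horizontal distance between cup and mouth below 0.006 m and angle between cup's own z axis and vertical below 0.06 rad and linear speed of cup below 0.02 m/s); the robot touches nothing.
It fails at once if the cup is forced against the collector (over 40 N) (contact force between cup and collector above 40 N).
It fails at once if the cup is tipped more than 0.5 rad (angle between cup's own z axis and vertical above 0.5 rad).
It fails at once if one of the other things on the counter is moved more than 25 mm (distance of any of bottle, screwdriver, tape, brush, dish, magnetizer, cartridge from where it was at the start of the episode above 0.025 m).
It also fails if it takes over 72 s, if anything falls off the work surface, if the arm or the gripper's body presses on something with over 40 N, if the wrist force passes 120 N, or if a joint passes its speed limit or range.

### The arm

A 7-joint arm with a two-finger parallel gripper is mounted at the origin on the work surface. World frame = base frame: x ahead of the robot, y to its left, z up, the work surface at z = 0. Lengths are in mm, angles in rad, forces in N, time in s.
With the tool pointing down it reaches from about 400 to 900 mm from the base axis. Payload 5.6 kg.
Tool frame: the origin (TCP) lies on the centre line of the jaws, within the pads' length; the fingertips stand 17 mm ahead of it and the grasp point (between the pads) lies 2 mm behind it (env.tip_extent is the distance from the TCP to the fingertips, in mm); z points along the fingers, y is the direction in which the jaws open and shut (so a half turn about z gives the same grasp; the last joint's range is limited). The gripper opens to 92 mm and grips with 3 to 60 N. Pads are 20 mm wide; open, the fingers measure 128 mm over their backs; the gripper's body (75 mm by 189 mm) begins 69 mm behind the grasp point.
Start: joints at [1.094, 0.468, -0.012, 1.603, 0.006, 1.071, -0.056], TCP at [273.171, -589.819, 231.592] pointing down, gripper open.
Joint ranges: [-2.53, 2.53], [-0.31, 2.02], [-1.57, 1.55], [0.28, 2.44], [-1.29, 4.43], [0.15, 1.84], [-2.92, 2.92]. Speed limits (rad/s): [2.57, 2.57, 3.14, 3.14, 3.14, 3.14, 3.14].

### API

Orientations are given as a rotation vector (axis times angle).
In Python, from workcell import env, eyes, job gives the robot as it stands.
- The arm moves only by the shell command python3 -m inch 'ROWS'. ROWS is JSON, a list of rows, each a list of 7 numbers: the turn, a rotation vector about the tool's x, y, z in rad, then the shift along the tool's x, y, z in mm, then the finger opening in mm, from 0 to 91.9. In form: [[ax, ay, az, dx, dy, dz, hand], ...]. A call has 1 to 8 rows; each row is the pose to reach, as a shift and turn from the pose commanded when the call began, along the tool's axes at that moment; what a row does not reach only later rows make up. A row lasts 1/8 s, in which the tool goes at most 62.5 mm and 10.7 degrees, less where a joint would pass 70% of its speed; a pose out of reach is approached as far as the arm can. A call with a gripper value outside its range is refused whole. The fingers move at their own pace and stop on an object; the grip force is fixed at half the most. Time passes only in rows, so rows that repeat a pose let the fingers close. It gives the time, the measured TCP pose, the force and the opening at its end, in the units of the state.
- env.state(): the state, without advancing time (a new reading comes with each control period).
- eyes.get_image(name): name is "scene" or "side" or "wrist"; returns a dict with "image" (384x512x3 uint8, red, green, blue), "fx", "fy", "cx", "cy" (pixels), "k1" (the pictures are not rectified: a ray, as slopes to the right and down, at radius r is drawn at 1 + k1 r^2 times it, then the intrinsics apply), "R" (3x3) and "t" (3): a world point X has camera coordinates R X + t. Camera axes: x right, y down, z forward; pixel columns grow to the right and rows downward; lengths in mm; the calibration is good to about 2 mm. A picture is of the moment at which its call begins. There is no depth.
- job.finish_job(): hands the job in, once; it reports no verdict.
The state is a dict: "time": time; "joints": joint angles; "dq": joint speeds; "effort": joint torques, N m; "tcp_pos": TCP position; "ee_rot": TCP orientation; "contact_force": force on the tool from outside, world axes, zero at the start; "moment": the same for the moment, N m; "grip_width": finger opening in mm.
Only numpy, scipy, OpenCV 4.12 (cv2) and the standard library are available. Lean on these libraries where they do the work, as an engineer would, in place of code of your own. Each camera call takes 0.05 s, during which the arm holds its last target.

## Working session

There is one attempt and no reset: what is moved stays moved. The work goes in short steps, Python scripts to look and compute and a shell command to move; the robot and the scene stay as the last step left them, time stands still between calls to the robot, and variables do not carry over. Pictures are saved under pics/ and viewed, and the job is handed in when it is done.

```bash
ls; mkdir -p pics; python3 - <<'E'
from workcell import env,eyes,job
import cv2
print(env.state(), env.tip_extent)
for n in ["scene","side","wrist"]:
    d=eyes.get_image(n); cv2.imwrite(f"pics/{n}0.png",d["image"][:,:,::-1]); print(n,{k:d[k] for k in d if k!="image"})
E
```

```text
pics
{'time': 0.0, 'joints': array([ 1.09399565,  0.46835098, -0.01160849,  1.6036197 ,  0.0059986 ,
        1.07141751, -0.05630472]), 'dq': array([ 0.00067024,  0.00045342,  0.00145978, -0.0010279 ,  0.00092201,
        0.00195784,  0.0011626 ]), 'effort': array([-3.61295060e-04, -5.20574749e+01, -1.26422787e-02, -2.43755722e+01,
       -5.65806439e-02,  1.72123202e-02,  1.37074826e-04]), 'tcp_pos': array([ 272.91603471, -589.31405094,  230.6589571 ]), 'ee_rot': array([-3.06635388e+00, -6.75619812e-01,  7.77299618e-04]), 'contact_force': array([ 0.4411252 ,  0.456552  , -0.34276031]), 'moment': array([ 0.00529886,  0.04580031, -0.00526371]), 'grip_width': 92.070170174433} 17.0
scene {'fx': 450.0804595476656, 'fy': 450.0804595476656, 'cx': 254.3703511149519, 'cy': 189.47460461376943, 'k1': -0.09998732559188199, 'R': array([[-0.86537675,  0.5010828 , -0.00625325],
       [ 0.38658516,  0.65959372, -0.64458362],
       [-0.31886516, -0.5602251 , -0.76450824]]), 't': array([ 413.34519674, -164.86531918, 1711.81657816])}
side {'fx': 498.18581374932484, 'fy': 498.18581374932484, 'cx': 253.69156232867186, 'cy': 193.219973248685, 'k1': 0.020371322942682825, 'R': array([[ 0.99697769, -0.07763371,  0.0029132 ],
       [-0.05027941, -0.67337   , -0.73759394],
       [ 0.05922382,  0.73521823, -0.67523825]]), 't': array([-510.69729623,  176.26613652, 1654.2440859 ])}
wrist {'fx': 264.6722091773917, 'fy': 264.6722091773917, 'cx': 255.40015573945524, 'cy': 191.75548819379503, 'k1': -0.02347387398896561, 'R': array([[ 0.42047294, -0.90730451, -0.00102027],
       [-0.86545513, -0.40141572,  0.29975462],
       [-0.27237827, -0.12515571, -0.95401579]]), 't': array([-649.22821807,  -33.98111085,  391.89078652])}
```

View pics/scene0.png

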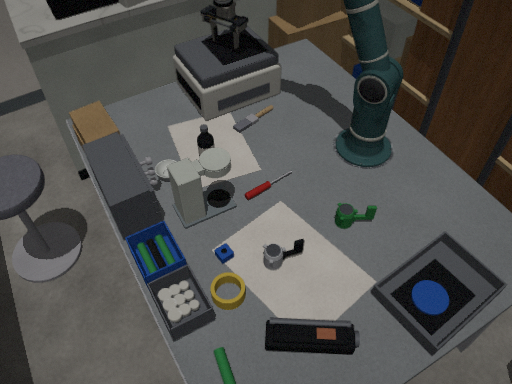

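View pics/side0.png

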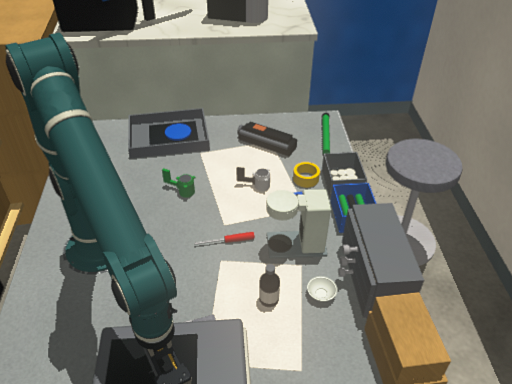

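View pics/wrist0.png

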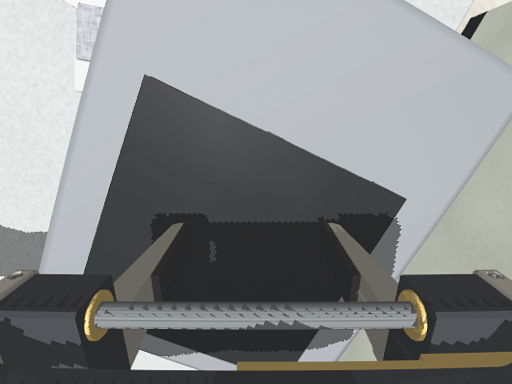

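The metal cup is at scene px (273,253), its black paddle at (298,246). The collector head is at (214,161) with its column at (187,195). The green decoy is at (346,215). Next I zoom in on these.

```bash
cat > h.py <<'E'
import numpy as np, cv2
from workcell import env,eyes,job
def cam(n):
    d=eyes.get_image(n); d['K']=np.array([[d['fx'],0,d['cx']],[0,d['fy'],d['cy']],[0,0,1]]); d['D']=np.array([d['k1'],0,0,0,0.]); return d
def ray(d,u,v):
    p=cv2.undistortPoints(np.array([[[u,v]]],float),d['K'],d['D'])[0,0]
    return -d['R'].T@d['t'], d['R'].T@np.array([p[0],p[1],1])
def plane(d,u,v,z):
    o,r=ray(d,u,v); return o+r*(z-o[2])/r[2]
def proj(d,P):
    return cv2.projectPoints(np.atleast_2d(np.array(P,float)),cv2.Rodrigues(d['R'])[0],d['t'],d['K'],d['D'])[0][:,0]
def tri(d1,p1,d2,p2):
    o1,r1=ray(d1,*p1);o2,r2=ray(d2,*p2)
    A=np.stack([r1,-r2],1);s=np.linalg.lstsq(A,o2-o1,rcond=None)[0]
    a=o1+s[0]*r1;b=o2+s[1]*r2; return (a+b)/2,np.linalg.norm(a-b)
def crop(d,x0,y0,w,h,s,fn,inter=cv2.INTER_CUBIC):
    cv2.imwrite(fn,cv2.resize(d['image'][y0:y0+h,x0:x0+w,::-1],None,fx=s,fy=s,interpolation=inter))
E
python3 - <<'E'
from h import *
a=cam("scene");b=cam("side")
crop(a,145,125,180,150,4.4,"pics/s1.png"); crop(b,220,150,120,110,5,"pics/d1.png")
E
```

```text
(no output)
```

View pics/s1.png

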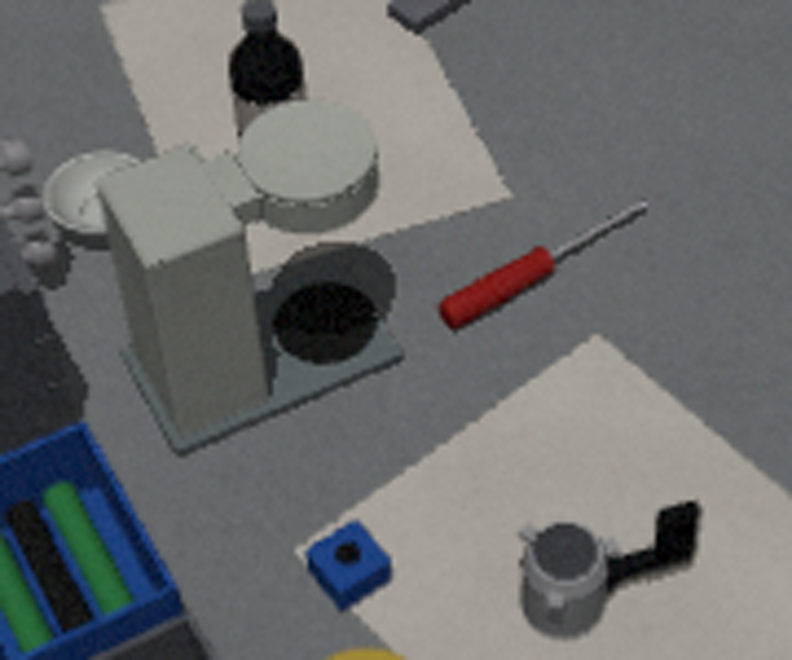

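View pics/d1.png

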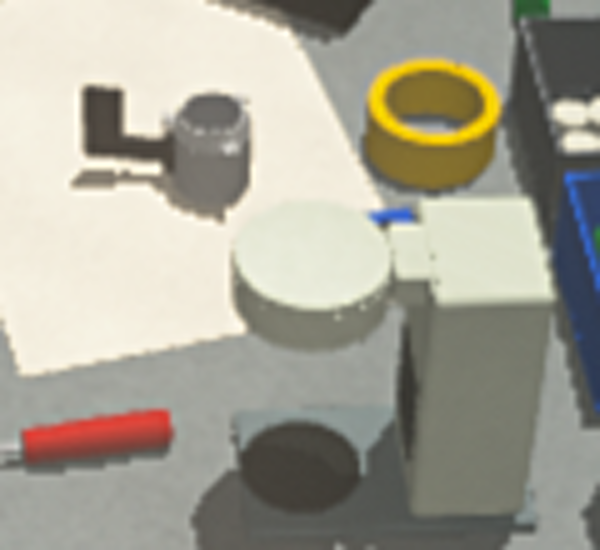

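```bash
cat >> h.py <<'E'
def rim(d,c,z,r,lo=0.75,hi=1.25,n=120,iters=3):
    """world circle of radius r on plane z: radial edge search about approx centre px c; returns centre,radius"""
    g=cv2.GaussianBlur(cv2.cvtColor(d['image'],cv2.COLOR_RGB2GRAY),(3,3),0).astype(np.float32)
    C=plane(d,*c,z)
    for it in range(iters):
        th=np.linspace(0,2*np.pi,n,endpoint=False); rr=np.linspace(lo*r,hi*r,60)
        P=np.stack([C[0]+np.cos(th)[:,None]*rr,C[1]+np.sin(th)[:,None]*rr,np.full((n,60),z)],-1)
        uv=proj(d,P.reshape(-1,3)).astype(np.float32).reshape(n,60,2)
        v=cv2.remap(g,uv[...,0],uv[...,1],cv2.INTER_LINEAR)
        gr=np.abs(np.gradient(cv2.GaussianBlur(v,(5,1),0),axis=1)); k=gr[:,2:-2].argmax(1)+2
        Q=P[np.arange(n),k,:2]; w=np.ones(n,bool)
        for _ in range(6):
            A=np.c_[2*Q[w],np.ones(w.sum())]; s=np.linalg.lstsq(A,(Q[w]**2).sum(1),rcond=None)[0]
            R=np.sqrt(s[2]+s[0]**2+s[1]**2); e=np.abs(np.hypot(*(Q-s[:2]).T)-R); w=e<max(1.2,np.median(e)*1.5)
        C=np.array([s[0],s[1],z])
    return C,R,w.sum()
E
python3 - <<'E'
from h import *
a=cam("scene");b=cam("side")
for n,d,h,c in(("scene",a,(215,159.3),(273.6,250.2)),("side",b,(282.4,200.8),(262.2,172.4))):
    print(n,"head",rim(d,h,208,49),"cup",rim(d,c,68,25,.8,1.15), plane(d,*c,68))
S=lambda x,y:(145+x/4.4-.4,125+y/4.4-.4); T=lambda x,y:(220+x/5-.4,150+y/5-.4)
print("headc",tri(a,S(308,151),b,T(312,254)),"cupc",tri(a,S(566,551),b,T(211,112)))
# paddle top z=80
print("pad scene",[plane(a,*S(*p),80).round(1) for p in((657,513),(700,502))],"side",[plane(b,*T(*p),80).round(1) for p in((83,88),(122,88))])
# column bottom/ top edges
print("basecorners z12",[plane(a,*S(*p),12).round(1) for p in((403,352),(182,448),(122,348))],[plane(b,*T(*p),12).round(1) for p in((238,415),(240,525))])
print("rubber z14",[plane(a,*S(325,322),14).round(1),plane(b,*T(300,466),14).round(1)])
for n,p in dict(bottle=(235,60),dish=(95,190),magn=(350,550)).items(): print(n,plane(a,*S(*p),20).round())
E
```

```text
scene head (array([593.96100547, -42.14321156, 208.        ]), np.float64(48.80663632161844), np.int64(84)) cup (array([562.64326947, 258.21476489,  68.        ]), np.float64(21.78210917452819), np.int64(84)) [562.00737392 260.56731117  68.        ]
side head (array([593.8724491 , -41.65562341, 208.        ]), np.float64(48.64237832845995), np.int64(77)) cup (array([562.98203146, 262.38982434,  68.        ]), np.float64(21.573094898455885), np.int64(83)) [563.58976579 258.89772832  68.        ]
headc (array([594.88139925, -40.49961435, 205.76771695]), np.float64(0.5691777208144421)) cupc (array([562.42926936, 259.62893628,  69.27927416]), np.float64(0.5560964261283333))
pad scene [array([497.4, 270.6,  80. ]), array([467.2, 278. ,  80. ])] side [array([469.3, 281.4,  80. ]), array([498. , 279.3,  80. ])]
basecorners z12 [array([556. ,  13.1,  12. ]), array([740.7,   9.9,  12. ]), array([741.5, -99.8,  12. ])] [array([558.8,   9. ,  12. ]), array([550.6, -87.7,  12. ])]
rubber z14 [array([594.8, -42. ,  14. ]), array([595. , -41.7,  14. ])]
bottle [ 531. -339.   20.]
dish [ 696. -257.   20.]
magn [676. 156.  20.]
```

```bash
cat >> h.py <<'E'
from scipy.spatial.transform import Rotation as Ro
def Rgoal(H):
    h=np.radians(H); x=np.array([np.cos(h),np.sin(h),0]); z=np.array([0,0,-1.]); return np.stack([x,np.cross(z,x),z],1)
def to(p,H,s=None):
    s=s or env.state(); R=Ro.from_rotvec(s['ee_rot']).as_matrix(); 
    d=R.T@(np.array(p,float)-s['tcp_pos']); r=Ro.from_matrix(R.T@Rgoal(H)).as_rotvec()
    return r.round(4),d.round(1)
def st():
    s=env.state(); R=Ro.from_rotvec(s['ee_rot']).as_matrix()
    print('t',round(s['time'],2),'tcp',s['tcp_pos'].round(2),'H',round(np.degrees(np.arctan2(R[1,0],R[0,0])),2),'z',R[:,2].round(4),'F',s['contact_force'].round(2),'M',s['moment'].round(2),'w',round(s['grip_width'],1)); return s
E
python3 - <<'E'
from h import *
st()
print(to((420,-150,300),100)); print(to((483,277,200),167.8))
E
```

```text
t 0.35 tcp [ 273.09 -589.7   231.34] H 24.85 z [-2.e-04  4.e-04 -1.e+00] F [0.56 0.53 0.69] M [ 0.02  0.01 -0.05] w 92.1
(array([-4.0000e-04, -3.0000e-04, -1.3116e+00]), array([ 318.1, -337.3,  -68.5]))
(array([-3.0000e-04, -6.0000e-04, -2.4949e+00]), array([ 554.7, -698.2,   31.6]))
```

```bash
python3 -m inch '[[0,0,-1.31,318,-337,-68,91.9],[0,0,-1.31,318,-337,-68,91.9],[0,0,-1.31,318,-337,-68,91.9],[0,0,-1.31,318,-337,-68,91.9],[0,0,-1.31,318,-337,-68,91.9],[0,0,-1.31,318,-337,-68,91.9],[0,0,-1.31,318,-337,-68,91.9],[0,0,-1.31,318,-337,-68,91.9]]'; python3 - <<'E'
from h import *
st(); print(to((483,277,200),167.8))
E
```

```text
time: 1.35
tcp_pos: [421.0, -147.1, 300.5]
ee_rot: [2.013, 2.409, 0.001]
contact_force: [0.1, -0.5, -0.5]
grip_width: 91.8
t 1.35 tcp [ 420.98 -147.1   300.51] H 100.23 z [ 1.5e-03 -7.0e-04 -1.0e+00] F [ 0.09 -0.45 -0.53] M [-0.08 -0.1   0.05] w 91.8
(array([ 6.0000e-04,  1.6000e-03, -1.1793e+00]), array([406.4, 136.2, 100.3]))
```

```bash
python3 -m inch '[[0,0,-1.179,406,136,100,91.9],[0,0,-1.179,406,136,100,91.9],[0,0,-1.179,406,136,100,91.9],[0,0,-1.179,406,136,100,91.9],[0,0,-1.179,406,136,100,91.9],[0,0,-1.179,406,136,100,91.9],[0,0,-1.179,406,136,100,91.9],[0,0,-1.179,406,136,100,91.9]]'; python3 - <<'E'
from h import *
st(); d=cam("wrist"); print(d['R'],d['t']); cv2.imwrite("pics/w1.png",d['image'][:,:,::-1])
E
```

```text
time: 2.35
tcp_pos: [482.3, 278.1, 198.5]
ee_rot: [-0.331, -3.121, -0.004]
contact_force: [-0.6, 0.4, 0.1]
grip_width: 92.2
t 2.35 tcp [482.31 278.1  198.46] H 167.9 z [-0.0029  0.0029 -1.    ] F [-0.63  0.45  0.13] M [ 0.04 -0.1  -0.01] w 92.2
[[ 0.20938293  0.97783282  0.00132628]
 [ 0.93417397 -0.20043467  0.2952032 ]
 [ 0.28892521 -0.06057154 -0.95543357]] [-373.31527449 -417.95691814  238.15002342]
```

View pics/w1.png

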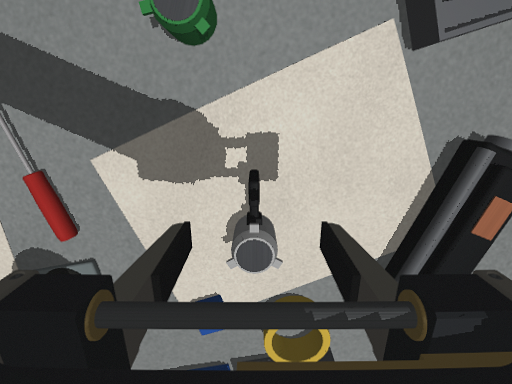

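The wrist view shows the cup top at (255,255) and the paddle running up from it to (254,172), already between the jaws. I'll measure it here.

```bash
python3 - <<'E'
from h import *
d=cam("wrist"); crop(d,205,155,100,130,6,"pics/w2.png",cv2.INTER_NEAREST)
print(rim(d,(255,255),68,25,.75,1.2))
h=np.array([])
print([plane(d,*p,80).round(1) for p in((254,171),(254,210),(249,190),(259,190))])
E
```

```text
(array([564.82531331, 258.80171692,  68.        ]), np.float64(22.14873390121827), np.int64(110))
[array([460.2, 279. ,  80. ]), array([503. , 269.6,  80. ]), array([479.4, 269.3,  80. ]), array([481.7, 279.8,  80. ])]
```

View pics/w2.png

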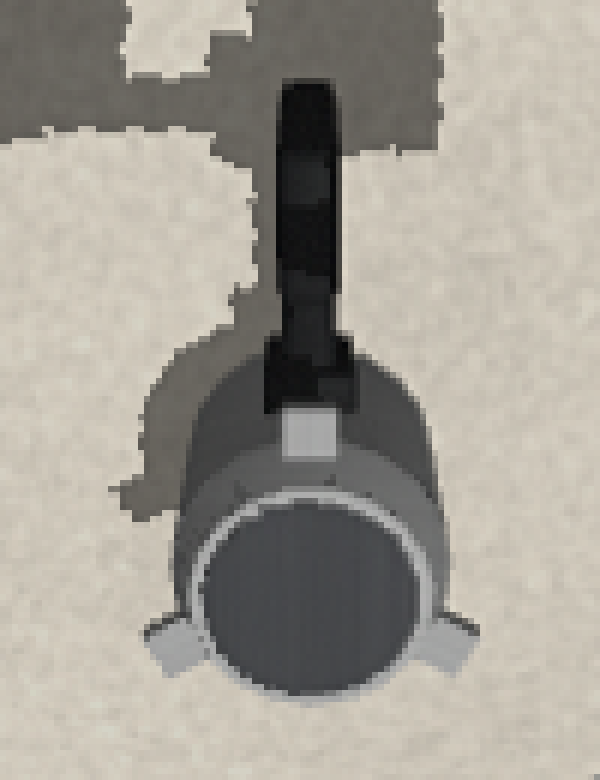

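```bash
python3 - <<'E'
from h import *
d=cam("wrist")
c=plane(d,205+312/6-.4,155+597/6-.4,68); p=plane(d,205+309/6-.4,155+170/6-.4,80); l=plane(d,205+310/6-.4,155+433/6-.4,60)
l1=plane(d,205+170/6-.4,155+655/6-.4,60);l2=plane(d,205+454/6-.4,155+648/6-.4,60)
print(c,p,l,l1,l2); 
print((l+l1+l2)/3); v=p-c; print(np.degrees(np.arctan2(v[1],v[0])),np.hypot(v[0],v[1])); m=(l1+l2)/2; v=l-m;print(np.degrees(np.arctan2(v[1],v[0])))
s=st()
H=168.5; print(to((c[0]+82*np.cos(np.radians(H)),c[1]+82*np.sin(np.radians(H)),59),H))
E
```

```text
[565.04854414 256.84346061  68.        ] [474.23685369 276.18135859  80.        ] [533.13846858 263.45243745  60.        ] [576.79972193 223.64744236  60.        ] [587.98386875 282.42173501  60.        ]
[565.97401975 256.50720494  60.        ]
167.97870632196435 92.84781861168592
168.05707458021587
t 2.5 tcp [484.28 272.08 199.38] H 167.42 z [-3.e-04 -1.e-03 -1.e+00] F [ 0.72 -0.63 -0.69] M [ 0.08 -0.14  0.02] w 92.3
(array([-0.0011, -0.0001, -0.0189]), array([ -0.2,   1.3, 140.4]))
```

```bash
python3 - <<'E'
from h import *
d=cam("wrist"); crop(d,205,155,100,130,6,"pics/w3.png",cv2.INTER_NEAREST)
st();print(rim(d,(255,255),68,25,.75,1.2), -d['R'].T@d['t'])
E
```

```text
t 2.55 tcp [484.6  271.4  199.65] H 167.34 z [ 4.0e-04 -1.2e-03 -1.0e+00] F [ 0.04 -1.46 -0.28] M [ 0.05 -0.17  0.01] w 92.0
(array([564.83866059, 258.80384839,  68.        ]), np.float64(22.164225722078186), np.int64(112)) [401.4972123  290.9996463  352.05356934]
```

View pics/w3.png

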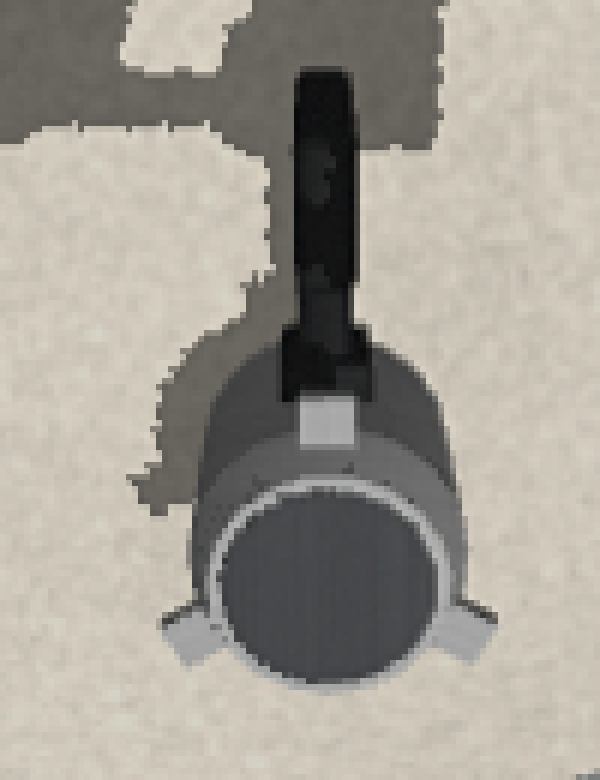

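```bash
python3 -m inch '[[0,0,0,0,0,0,91.9],[0,0,0,0,0,0,91.9],[0,0,0,0,0,0,91.9]]'; python3 - <<'E'
from h import *
d=cam("wrist"); s=st(); c,r,_=rim(d,(259,251),68,25,.75,1.2)
g=cv2.cvtColor(d['image'],cv2.COLOR_RGB2GRAY)
for v in range(168,200,4):
    row=g[v,230:290]; k=np.where(row<45)[0]+230; print(v,k.min(),k.max(),end=' | ')
    u=(k.min()+k.max())/2; p=plane(d,u,v,80); w=p-c; print(p.round(1),np.degrees(np.arctan2(w[1],w[0])).round(2),np.hypot(w[0],w[1]).round(1))
print(c,r); H=168; print(to((c[0]+82*np.cos(np.radians(H)),c[1]+82*np.sin(np.radians(H)),59),H))
E
```

```text
time: 2.92
tcp_pos: [484.5, 272.3, 199.9]
ee_rot: [0.345, 3.122, -0.0]
contact_force: [0.2, -0.6, 0.3]
grip_width: 92.3
t 2.98 tcp [484.42 272.51 199.77] H 167.41 z [ 4.e-04 -1.e-04 -1.e+00] F [-0.45 -0.53 -0.18] M [ 0.06 -0.14  0.  ] w 92.3
168 254 262 | [460.  280.6  80. ] 168.23 106.9
172 254 262 | [464.2 279.7  80. ] 168.26 102.6
176 254 263 | [468.6 279.2  80. ] 167.98 98.2
180 254 263 | [472.9 278.3  80. ] 168.0 93.8
184 254 263 | [477.2 277.4  80. ] 168.02 89.4
188 254 263 | [481.5 276.4  80. ] 168.04 84.9
192 254 263 | [485.9 275.4  80. ] 168.07 80.4
196 254 263 | [490.4 274.5  80. ] 168.09 75.9
[564.63380158 258.79535383  68.        ] 22.15078466573528
(array([-0.    ,  0.0005, -0.0102]), array([  0.8,   3.3, 140.8]))
```

```bash
python3 -m inch '[[0,0,-0.01,0.8,3.3,40,91.9],[0,0,-0.01,0.8,3.3,90,91.9],[0,0,-0.01,0.8,3.3,125,91.9],[0,0,-0.01,0.8,3.3,141,91.9],[0,0,-0.01,0.8,3.3,141,91.9],[0,0,-0.01,0.8,3.3,141,91.9]]'; python3 - <<'E'
from h import *
d=cam("wrist"); s=st(); cv2.imwrite("pics/w4.png",d['image'][:,:,::-1]);print(to((564.6+82*np.cos(np.radians(168)),258.8+82*np.sin(np.radians(168)),59),168))
E
```

```text
time: 3.72
tcp_pos: [485.0, 277.1, 59.9]
ee_rot: [0.327, 3.123, 0.002]
contact_force: [0.4, -0.2, 0.4]
grip_width: 92.0
t 3.77 tcp [485.06 277.02  60.06] H 168.03 z [ 0.0023  0.0012 -1.    ] F [0.1  0.07 0.58] M [ 0.03 -0.19 -0.01] w 91.6
(array([0.0017, 0.002 , 0.0005]), array([ 0.4, -1.3,  1.1]))
```

View pics/w4.png

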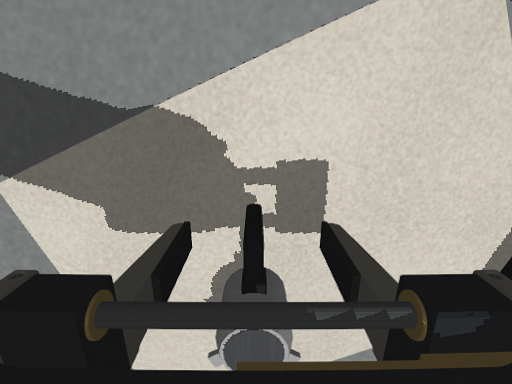

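The paddle at (254,245) is centred between the fingers at (185,250) and (327,250). I'll apply a small correction and close.

```bash
python3 -m inch '[[0,0,0,0,-1,1,60],[0,0,0,0,-1,1,30],[0,0,0,0,-1,1,16],[0,0,0,0,-1,1,4],[0,0,0,0,-1,1,4],[0,0,0,0,-1,1,4],[0,0,0,0,-1,1,4]]'; python3 - <<'E'
from h import *
st()
E
```

```text
time: 4.65
tcp_pos: [483.9, 275.4, 57.5]
ee_rot: [-0.327, -3.124, 0.0]
contact_force: [-0.4, 0.4, -1.0]
grip_width: 23.8
t 4.65 tcp [483.92 275.38  57.51] H 168.03 z [-1.e-04 -1.e-04 -1.e+00] F [-0.38  0.39 -1.03] M [ 0.02 -0.14  0.02] w 23.8
```

```bash
python3 -m inch '[[0,0,0,0,0,0,4],[0,0,0,0,0,0,4],[0,0,0,0,0,0,4]]'; python3 - <<'E'
from h import *
st()
E
```

```text
time: 5.03
tcp_pos: [483.9, 275.4, 57.5]
ee_rot: [-0.327, -3.124, -0.0]
contact_force: [0.7, -0.0, 0.8]
grip_width: 11.7
t 5.03 tcp [483.93 275.42  57.53] H 168.03 z [-0.  0. -1.] F [ 0.74 -0.01  0.8 ] M [ 0.06 -0.14 -0.02] w 11.7
```

```bash
python3 -m inch '[[0,0,0,0,0,0,3],[0,0,0,0,0,-10,3],[0,0,0,0,0,-25,3],[0,0,0,0,0,-40,3],[0,0,0,0,0,-50,3],[0,0,0,0,0,-50,3]]'; python3 - <<'E'
from h import *
st(); d=cam("side"); crop(d,200,110,140,100,5.5,"pics/d2.png"); d=cam("wrist"); cv2.imwrite("pics/w5.png",d['image'][:,:,::-1])
E
```

```text
time: 5.78
tcp_pos: [484.6, 275.6, 108.7]
ee_rot: [0.328, 3.123, 0.001]
contact_force: [0.3, 0.6, -2.5]
grip_width: 11.9
t 5.78 tcp [484.55 275.56 108.69] H 168.01 z [ 1.8e-03  6.0e-04 -1.0e+00] F [ 0.35  0.61 -2.47] M [0.06 0.01 0.03] w 11.9
```

View pics/d2.png

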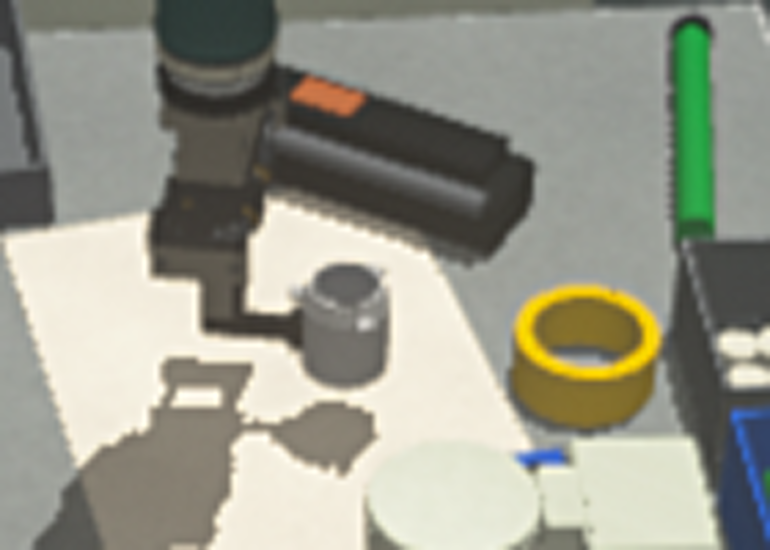

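View pics/w5.png

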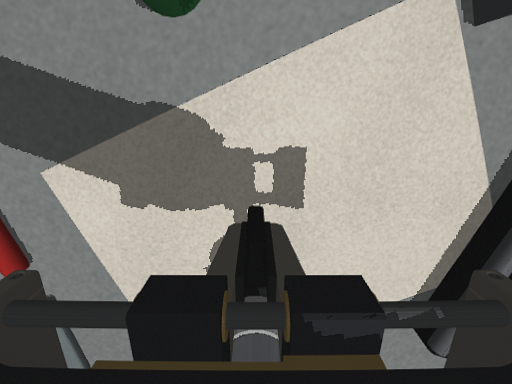

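Lifted cleanly and upright. I'll measure the head from above with the wrist camera, since it agrees with the tool, before going underneath.

```bash
python3 - <<'E'
from h import *
print(to((590,-42,400),168))
E
python3 -m inch '[[0,0,0,0,0,-60,3],[0,0,0,0,0,-120,3],[0,0,0,20,-40,-180,3],[0,0,0,0,-90,-240,3],[0,0,0,-60,-150,-290,3],[0,0,0,-110,-210,-290,3],[0,0,0,-150,-260,-290,3],[0,0,0,-169,-288,-290,3]]'; python3 -m inch '[[0,0,0,0,0,0,3],[0,0,0,0,0,0,3]]'; python3 - <<'E'
from h import *
st(); d=cam("wrist"); cv2.imwrite("pics/w6.png",d['image'][:,:,::-1])
E
```

```text
(array([-0.0004, -0.    ,  0.0004]), array([-169.6, -288.3, -292.4]))
time: 6.88
tcp_pos: [571.7, -5.2, 393.5]
ee_rot: [-0.327, -3.124, 0.001]
contact_force: [1.4, 0.9, -0.7]
grip_width: 11.7
time: 7.12
tcp_pos: [570.7, -2.8, 392.5]
ee_rot: [-0.327, -3.123, -0.001]
contact_force: [0.3, 1.1, -1.9]
grip_width: 11.9
t 7.12 tcp [570.73  -2.77 392.53] H 168.05 z [-0.0019  0.001  -1.    ] F [ 0.26  1.06 -1.87] M [ 0.1  -0.04  0.01] w 11.9
```

View pics/w6.png

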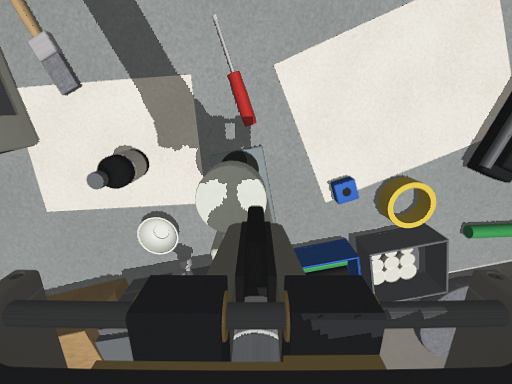

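The head top sits at (231,198), partly shadowed and clipped a little by the gripper at (255,215). I'll fit its rim.

```bash
python3 - <<'E'
from h import *
d=cam("wrist"); st()
for lo,hi in((.85,1.15),(.9,1.1),(.8,1.2)): print(rim(d,(231,198),208,49,lo,hi,180))
c=rim(d,(231,198),208,49,.9,1.1,180)[0]
im=d['image'].copy(); 
for t in np.arange(0,360,3):
    u,v=proj(d,c+49*np.array([np.cos(np.radians(t)),np.sin(np.radians(t)),0]))[0]; im[int(round(v)),int(round(u))]=(255,0,0)
d['image']=im; crop(d,170,130,130,130,5,"pics/w7.png",cv2.INTER_NEAREST)
E
```

```text
t 7.22 tcp [570.58  -1.47 393.18] H 168.19 z [-7.e-04  3.e-04 -1.e+00] F [-0.66  0.79 -1.61] M [ 0.08 -0.02  0.01] w 11.7
(array([595.34835741, -42.60400463, 208.        ]), np.float64(48.13003803578377), np.int64(100))
(array([595.39426316, -42.63617123, 208.        ]), np.float64(48.168638502253486), np.int64(108))
(array([595.33826788, -42.65826284, 208.        ]), np.float64(48.126396800584914), np.int64(98))
```

View pics/w7.png

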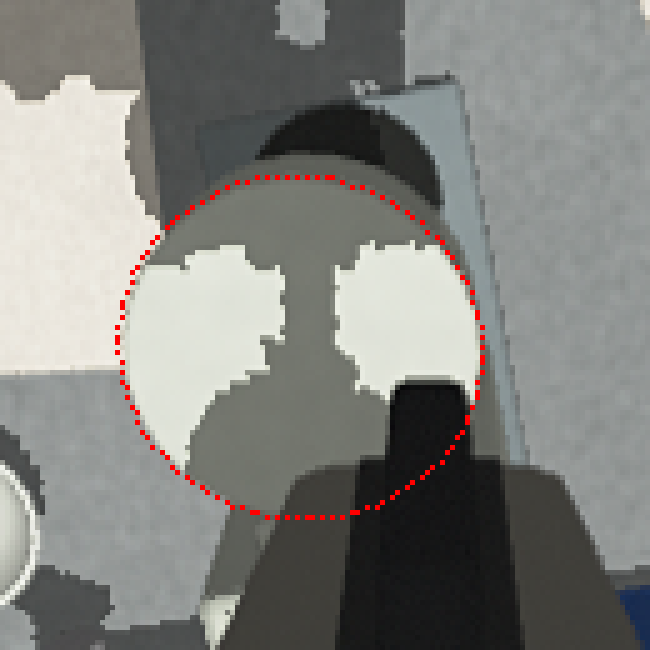

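```bash
cat >> h.py <<'E'
HX,HY,OFF=595.2,-42.5,82.2
def cupto(dx,dy,zu,H):
    h=np.radians(H); s=st(); return to((HX+dx+OFF*np.cos(h),HY+dy+OFF*np.sin(h),zu+57.5),H,s)
def cuppos():
    s=st(); R=Ro.from_rotvec(s['ee_rot']).as_matrix(); p=s['tcp_pos']-OFF*R[:,0]-57.5*np.array([0,0,1]); print('cup off',(p[:2]-[HX,HY]).round(2),'zrel',(p[2]-170).round(2))
E
python3 - <<'E'
from h import *
d=cam("wrist"); a=plane(d,209.2,155.2,12);b=plane(d,261.2,145.6,12); e=plane(d,170+522/5,130+460/5,12);print(a,b,e)
v=b-a;print(np.degrees(np.arctan2(v[1],v[0]))-90); v=e-b;print(np.degrees(np.arctan2(v[1],v[0])))
print(cupto(-130,0,88,158))
E
```

```text
[555.38538656 -94.22903014  12.        ] [558.00860355  12.83177655  12.        ] [727.01933574   8.20638532  12.        ]
-1.4035873624193727
-1.5676475610914276
t 7.28 tcp [570.63  -1.47 393.36] H 168.2 z [-4.e-04 -0.e+00 -1.e+00] F [ 0.8   0.53 -1.57] M [ 0.08 -0.01 -0.03] w 12.1
(array([-1.000e-04, -4.000e-04,  1.781e-01]), array([175.6, -47.1, 247.9]))
```

```bash
python3 -m inch '[[0,0,0.1,55,-15,0,3],[0,0,0.2,110,-30,0,3],[0,0,0.204,146,-41,0,3],[0,0,0.204,146,-41,50,3],[0,0,0.204,146,-41,110,3],[0,0,0.204,146,-41,170,3],[0,0,0.204,146,-41,220,3],[0,0,0.204,146,-41,246,3]]';python3 -m inch '[[0,0,0,0,0,0,3],[0,0,0,0,0,0,3]]'; python3 - <<'E'
from h import *
cuppos();print(cupto(0,0,92,156.5)); d=cam("side"); crop(d,180,150,180,120,4.4,"pics/d3.png"); d=cam("scene"); crop(d,145,125,180,120,4.4,"pics/s3.png")
E
```

```text
time: 8.28
tcp_pos: [418.2, -11.9, 145.3]
ee_rot: [-0.639, -3.073, -0.0]
contact_force: [0.8, -0.6, -1.7]
grip_width: 11.9
time: 8.52
tcp_pos: [420.8, -12.5, 148.6]
ee_rot: [0.641, 3.073, 0.0]
contact_force: [0.2, -0.4, -0.8]
grip_width: 11.6
t 8.53 tcp [420.79 -12.47 148.64] H 156.42 z [ 2.1e-03 -4.0e-04 -1.0e+00] F [ 0.16 -0.4  -0.82] M [ 0.08 -0.05  0.03] w 11.6
cup off [-99.07  -2.84] zrel -78.68
t 8.53 tcp [420.79 -12.47 148.64] H 156.42 z [ 2.1e-03 -4.0e-04 -1.0e+00] F [ 0.16 -0.4  -0.82] M [ 0.08 -0.05  0.03] w 11.6
(array([ 0.0005,  0.0021, -0.0013]), array([-89.7,  42.1,  -0.6]))
```

View pics/d3.png

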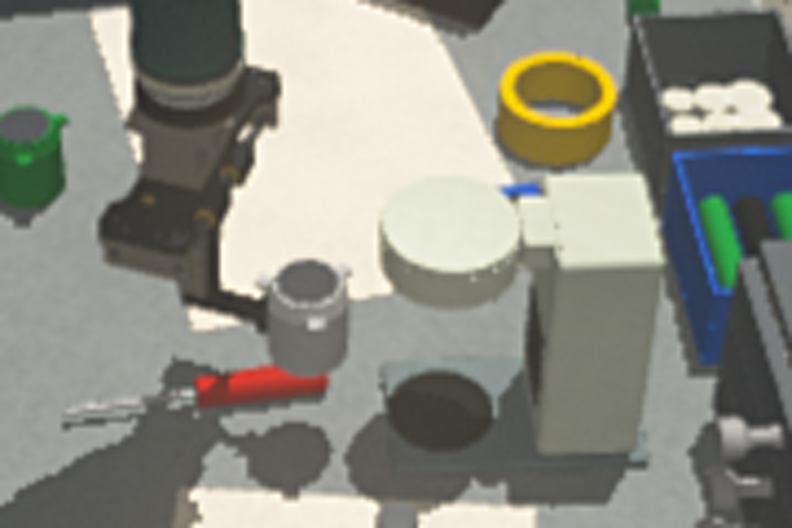

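View pics/s3.png

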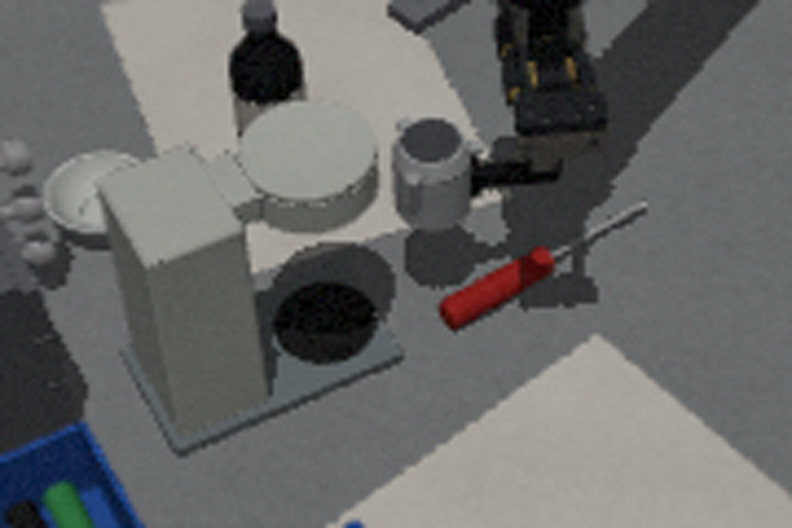

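```bash
python3 - <<'E'
from h import *
a=cam("scene");b=cam("side")
c1=rim(a,(145+433/4.4,125+140/4.4),159.3,25,.8,1.2);c2=rim(b,(180+308/4.4,150+283/4.4),159.3,25,.8,1.2);print(c1,c2)
print(tri(a,proj(a,c1[0])[0],b,proj(b,c2[0])[0])); cuppos(); print(cupto(0,0,92,156.5))
E
```

```text
(array([494.19045904, -47.08364353, 159.3       ]), np.float64(21.895761241853844), np.int64(96)) (array([495.85619637, -43.27630651, 159.3       ]), np.float64(21.232864488044218), np.int64(97))
(array([495.44345754, -45.2712454 , 161.41777693]), np.float64(0.5704698476988083))
t 8.72 tcp [420.7  -13.24 148.58] H 156.33 z [ 0.0024 -0.001  -1.    ] F [-0.1   1.19 -1.63] M [ 0.08 -0.08  0.01] w 12.1
cup off [-99.22  -3.73] zrel -78.71
t 8.72 tcp [420.7  -13.24 148.58] H 156.33 z [ 0.0024 -0.001  -1.    ] F [-0.1   1.19 -1.63] M [ 0.08 -0.08  0.01] w 12.1
(array([ 0.    ,  0.0026, -0.0029]), array([-89.4,  43. ,  -0.7]))
```

Image and arm estimates agree within about 1 mm, so I slide under the head.

```bash
python3 -m inch '[[0,0.002,-0.003,-20,10,0,3],[0,0.002,-0.003,-40,20,0,3],[0,0.002,-0.003,-60,30,0,3],[0,0.002,-0.003,-80,38,0,3],[0,0.002,-0.003,-89.4,43,0,3],[0,0.002,-0.003,-89.4,43,0,3],[0,0.002,-0.003,-89.4,43,0,3]]'; python3 - <<'E'
from h import *
cuppos();print(cupto(0,0,104,156.5))
E
```

```text
time: 9.6
tcp_pos: [518.2, -9.6, 147.4]
ee_rot: [-0.638, -3.073, 0.0]
contact_force: [0.2, -0.2, -2.3]
grip_width: 12.1
t 9.6 tcp [518.19  -9.59 147.43] H 156.53 z [-2.6e-03  4.0e-04 -1.0e+00] F [ 0.22 -0.2  -2.3 ] M [ 0.09 -0.05 -0.02] w 12.1
cup off [-1.61  0.18] zrel -80.28
t 9.6 tcp [518.19  -9.59 147.43] H 156.53 z [-2.6e-03  4.0e-04 -1.0e+00] F [ 0.22 -0.2  -2.3 ] M [ 0.09 -0.05 -0.02] w 12.1
(array([-0.0007, -0.0025,  0.0005]), array([ -1.5,   0.5, -14.1]))
```

```bash
python3 -m inch '[[0,0,0,0,0,-5,3],[0,0,0,0,0,-10,3],[0,0,0,0,0,-15,3],[0,0,0,0,0,-15,3]]'; python3 - <<'E'
from h import *
cuppos();print(cupto(0,0,110.5,156.5))
E
```

```text
time: 10.1
tcp_pos: [519.4, -9.6, 163.0]
ee_rot: [-0.639, -3.075, -0.001]
contact_force: [0.3, -0.2, -1.9]
grip_width: 11.7
t 10.1 tcp [519.39  -9.65 163.03] H 156.51 z [-7.e-04  5.e-04 -1.e+00] F [ 0.28 -0.16 -1.92] M [ 0.06 -0.04  0.02] w 11.7
cup off [-0.43  0.09] zrel -64.54
t 10.1 tcp [519.39  -9.65 163.03] H 156.51 z [-7.e-04  5.e-04 -1.e+00] F [ 0.28 -0.16 -1.92] M [ 0.06 -0.04  0.02] w 11.7
(array([ 0.0002, -0.0009,  0.0001]), array([-0.4,  0.1, -5. ]))
```

Centred. Now I press up gently in small steps.

```bash
python3 -m inch '[[0,0,0,0,0,-2,3],[0,0,0,0,0,-4,3],[0,0,0,0,0,-5,3],[0,0,0,0,0,-5,3]]'; python3 - <<'E'
from h import *
cuppos()
E
python3 -m inch '[[0,0,0,0,0,-1,3],[0,0,0,0,0,-1.5,3],[0,0,0,0,0,-1.5,3]]'; python3 - <<'E'
from h import *
cuppos()
E
```

```text
time: 10.6
tcp_pos: [519.1, -9.6, 167.4]
ee_rot: [-0.639, -3.074, -0.001]
contact_force: [-0.2, 0.2, -1.2]
grip_width: 11.8
t 10.6 tcp [519.1   -9.61 167.45] H 156.51 z [-1.8e-03  8.0e-04 -1.0e+00] F [-0.16  0.23 -1.22] M [ 0.15 -0.07 -0.02] w 11.8
cup off [-0.7   0.13] zrel -60.22
time: 10.98
tcp_pos: [518.8, -9.7, 168.5]
ee_rot: [-0.639, -3.073, -0.001]
contact_force: [2.1, -0.8, -7.2]
grip_width: 11.9
t 10.97 tcp [518.84  -9.7  168.47] H 156.51 z [-0.0025  0.0011 -1.    ] F [ 2.13 -0.79 -7.22] M [ 0.21 -0.08  0.06] w 11.9
cup off [-0.97  0.03] zrel -59.26
```

The lugs sit on the collar at −59.3 mm with about 5 N, so the slot is off to one side. I back off 2 mm, turn +9.5° and press again.

```bash
python3 -m inch '[[0,0,0,0,0,2.5,3],[0,0,-0.083,-0.3,-6.8,2.5,3],[0,0,-0.166,-1.1,-13.6,2.5,3],[0,0,-0.166,-1.1,-13.6,2.5,3],[0,0,-0.166,-1.1,-13.6,2.5,3]]'; python3 - <<'E'
from h import *
cuppos();print(cupto(0,0,110,166))
E
```

```text
time: 11.6
tcp_pos: [514.9, -22.3, 166.6]
ee_rot: [-0.384, -3.117, -0.001]
contact_force: [0.9, 0.6, -1.4]
grip_width: 11.8
t 11.6 tcp [514.87 -22.27 166.63] H 165.95 z [-1.4e-03  8.0e-04 -1.0e+00] F [ 0.85  0.57 -1.43] M [ 0.11 -0.03  0.01] w 11.8
cup off [-0.59  0.28] zrel -61.0
t 11.6 tcp [514.87 -22.27 166.63] H 165.95 z [-1.4e-03  8.0e-04 -1.0e+00] F [ 0.85  0.57 -1.43] M [ 0.11 -0.03  0.01] w 11.8
(array([ 0.0005, -0.0016, -0.0008]), array([-0.6, -0.2, -0.9]))
```

```bash
python3 -m inch '[[0,0,0,-0.3,0,-1.5,3],[0,0,0,-0.3,0,-3,3],[0,0,0,-0.3,0,-3.5,3],[0,0,0,-0.3,0,-3.5,3]]'; python3 - <<'E'
from h import *
cuppos()
E
```

```text
time: 12.1
tcp_pos: [515.0, -22.6, 170.0]
ee_rot: [-0.382, -3.116, -0.001]
contact_force: [0.1, 0.2, -2.2]
grip_width: 11.9
t 12.1 tcp [515.   -22.58 169.97] H 166.02 z [-1.8e-03  7.0e-04 -1.0e+00] F [ 0.12  0.18 -2.19] M [ 0.04 -0.01 -0.01] w 11.9
cup off [-0.44  0.07] zrel -57.68
```

Now at −57.7 mm with no contact force, so the lugs are in the slots. Continuing up.

```bash
python3 -m inch '[[0,0,0,0,0,-1.5,3],[0,0,0,0,0,-3,3],[0,0,0,0,0,-4,3],[0,0,0,0,0,-4,3]]'; python3 - <<'E'
from h import *
cuppos()
E
```

```text
time: 12.6
tcp_pos: [515.0, -22.6, 173.9]
ee_rot: [-0.382, -3.116, -0.001]
contact_force: [0.3, -0.3, -3.1]
grip_width: 11.7
t 12.6 tcp [515.02 -22.61 173.94] H 166.03 z [-1.7e-03  8.0e-04 -1.0e+00] F [ 0.34 -0.26 -3.11] M [ 0.16 -0.08  0.03] w 11.7
cup off [-0.41  0.03] zrel -53.71
```

```bash
python3 -m inch '[[0,0,0,0,0,-2,3],[0,0,0,0,0,-4,3],[0,0,0,0,0,-4.5,3],[0,0,0,0,0,-4.5,3]]'; python3 - <<'E'
from h import *
cuppos()
E
python3 -m inch '[[0,0,0,0,0,-2,3],[0,0,0,0,0,-4,3],[0,0,0,0,0,-4.5,3],[0,0,0,0,0,-4.5,3]]'; python3 - <<'E'
from h import *
cuppos(); d=cam("side"); crop(d,180,150,180,120,4.4,"pics/d4.png"); d=cam("scene"); crop(d,145,125,180,120,4.4,"pics/s4.png")
E
```

```text
time: 13.1
tcp_pos: [514.8, -22.6, 178.4]
ee_rot: [-0.382, -3.116, -0.001]
contact_force: [-0.1, -0.8, -3.4]
grip_width: 11.8
t 13.1 tcp [514.85 -22.62 178.36] H 166.03 z [-2.1e-03  7.0e-04 -1.0e+00] F [-0.07 -0.84 -3.36] M [0.15 0.03 0.  ] w 11.8
cup off [-0.58  0.04] zrel -49.32
time: 13.6
tcp_pos: [514.8, -22.6, 182.9]
ee_rot: [-0.382, -3.116, -0.001]
contact_force: [-0.2, 0.8, -4.5]
grip_width: 12.0
t 13.6 tcp [514.84 -22.6  182.87] H 166.03 z [-2.1e-03  8.0e-04 -1.0e+00] F [-0.2   0.76 -4.47] M [ 0.15  0.04 -0.  ] w 12.0
cup off [-0.59  0.05] zrel -44.82
```

View pics/d4.png

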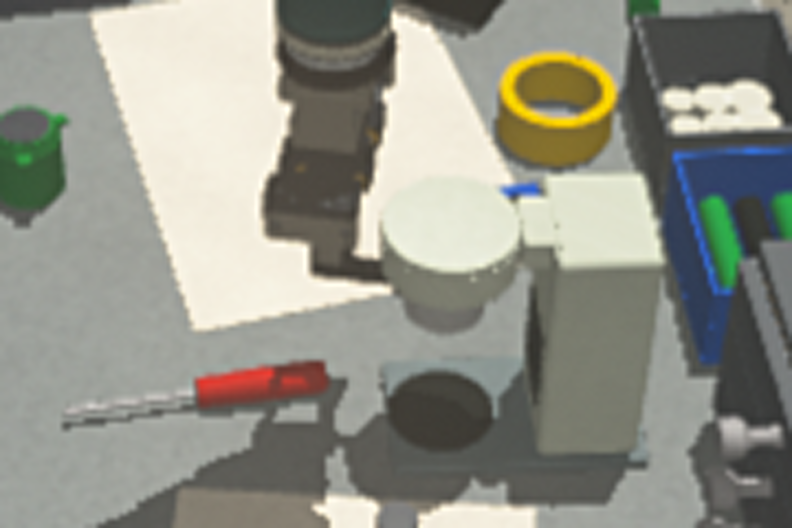

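View pics/s4.png

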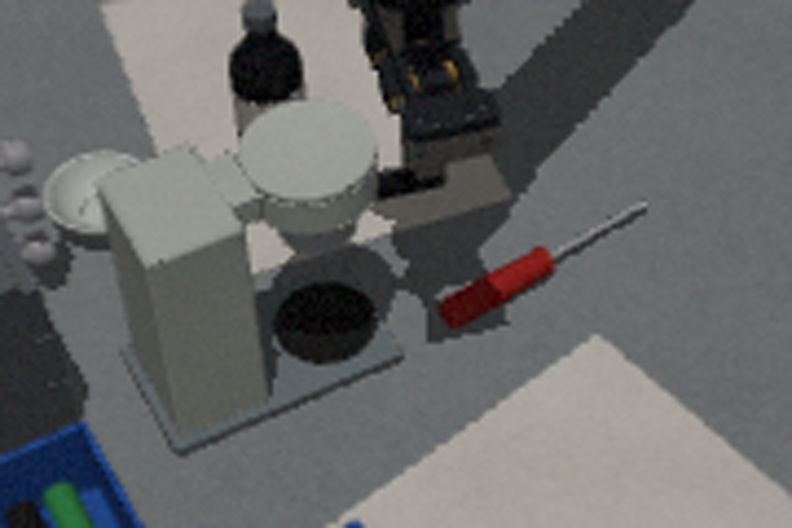

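Lugs are above the ridge at −44.8 mm with a 4.5 N load. Both pictures show the cup upright in the head. Turning anticlockwise.

```bash
python3 -m inch '[[0,0,-0.0873,-0.3,-7.2,0,3],[0,0,-0.1745,-1.25,-14.3,0,3],[0,0,-0.2618,-2.8,-21.3,0,3],[0,0,-0.2618,-2.8,-21.3,0,3]]'; python3 - <<'E'
from h import *
cuppos();print(cupto(0,0,125.2,196))
E
```

```text
time: 14.2
tcp_pos: [512.4, -44.3, 182.7]
ee_rot: [0.025, -3.139, -0.002]
contact_force: [0.3, -0.8, -4.1]
grip_width: 11.7
t 14.2 tcp [512.41 -44.28 182.74] H -179.07 z [-0.0023  0.001  -1.    ] F [ 0.3  -0.75 -4.07] M [-0.04  0.09 -0.06] w 11.7
cup off [-0.6  -0.44] zrel -44.95
t 14.2 tcp [512.41 -44.28 182.74] H -179.07 z [-0.0023  0.001  -1.    ] F [ 0.3  -0.75 -4.07] M [-0.04  0.09 -0.06] w 11.7
(array([ 0.0013, -0.0021, -0.263 ]), array([ -3.4, -20.9,   0. ]))
```

Turning freely. Another 15°.

```bash
python3 -m inch '[[0,0,-0.0873,-0.5,-7,-0.2,3],[0,0,-0.1745,-1.6,-14,-0.2,3],[0,0,-0.2618,-3.2,-20.9,-0.2,3],[0,0,-0.2618,-3.2,-20.9,-0.2,3]]'; python3 - <<'E'
from h import *
cuppos();print(cupto(0,0,125.2,209))
E
```

```text
time: 14.7
tcp_pos: [516.0, -65.0, 182.9]
ee_rot: [0.433, -3.109, -0.002]
contact_force: [0.0, -0.7, -5.1]
grip_width: 11.9
t 14.7 tcp [516.03 -64.96 182.93] H -164.13 z [-2.3e-03  8.0e-04 -1.0e+00] F [ 0.03 -0.67 -5.06] M [-0.15  0.09 -0.03] w 11.9
cup off [-0.1   0.01] zrel -44.74
t 14.7 tcp [516.03 -64.96 182.93] H -164.13 z [-2.3e-03  8.0e-04 -1.0e+00] F [ 0.03 -0.67 -5.06] M [-0.15  0.09 -0.03] w 11.9
(array([ 0.0017, -0.0018, -0.2292]), array([ -2.2, -18.7,   0.2]))
```

```bash
python3 -m inch '[[0,0,-0.08,-0.4,-6.5,0,3],[0,0,-0.16,-1.1,-13.1,0,3],[0,0,-0.229,-2.1,-18.7,0,3],[0,0,-0.229,-2.1,-18.7,0,3]]'; python3 - <<'E'
from h import *
cuppos();print(cupto(0,0,120,209))
E
```

```text
time: 15.2
tcp_pos: [523.3, -82.1, 182.9]
ee_rot: [0.786, -3.04, -0.002]
contact_force: [-0.3, 0.6, -5.1]
grip_width: 11.9
t 15.2 tcp [523.32 -82.13 182.95] H -151.02 z [-2.e-03  8.e-04 -1.e+00] F [-0.28  0.57 -5.07] M [-0.08  0.05  0.04] w 11.9
cup off [0.03 0.19] zrel -44.66
t 15.2 tcp [523.32 -82.13 182.95] H -151.02 z [-2.e-03  8.e-04 -1.e+00] F [-0.28  0.57 -5.07] M [-0.08  0.05  0.04] w 11.9
(array([ 0.0017, -0.0014, -0.0004]), array([ 0.1, -0.2,  5.4]))
```

```bash
python3 -m inch '[[0,0,0,0,0,1.5,3],[0,0,0,0,0,3,3],[0,0,0,0,0,4.5,3],[0,0,0,0,0,4.5,3]]'; python3 - <<'E'
from h import *
cuppos()
E
```

```text
time: 15.7
tcp_pos: [523.4, -82.2, 178.6]
ee_rot: [0.79, -3.039, -0.002]
contact_force: [0.6, -1.0, -3.2]
grip_width: 12.1
t 15.7 tcp [523.41 -82.22 178.56] H -150.87 z [-1.7e-03  6.0e-04 -1.0e+00] F [ 0.62 -0.97 -3.24] M [-0.19  0.03 -0.01] w 12.1
cup off [0.01 0.29] zrel -49.04
```

```bash
python3 -m inch '[[0,0,0,0,0,0.7,3],[0,0,0,0,0,1.3,3],[0,0,0,0,0,1.3,3]]'; python3 - <<'E'
from h import *
cuppos()
E
```

```text
time: 16.08
tcp_pos: [523.4, -82.3, 177.7]
ee_rot: [0.79, -3.039, -0.001]
contact_force: [-3.5, -1.3, 2.5]
grip_width: 12.0
t 16.07 tcp [523.41 -82.29 177.7 ] H -150.86 z [-1.6e-03  3.0e-04 -1.0e+00] F [-3.51 -1.29  2.53] M [-0.12  0.21 -0.  ] w 12.0
cup off [0.   0.24] zrel -49.9
```

Resting on the pocket floor at −49.9 mm. I ease off the press and release.

```bash
python3 -m inch '[[0,0,0,0,0,-0.4,3],[0,0,0,0,0,-0.4,14],[0,0,0,0,0,-0.4,20],[0,0,0,0,0,-0.4,30],[0,0,0,0,0,-0.4,40],[0,0,0,0,0,-0.4,40],[0,0,0,0,0,-0.4,40]]'; python3 - <<'E'
from h import *
st(); d=cam("side"); crop(d,180,150,180,120,4.4,"pics/d5.png"); d=cam("wrist"); cv2.imwrite("pics/w8.png",d['image'][:,:,::-1])
E
```

```text
time: 16.95
tcp_pos: [523.3, -82.2, 177.7]
ee_rot: [0.79, -3.039, -0.002]
contact_force: [0.0, -0.6, -0.0]
grip_width: 39.7
t 16.95 tcp [523.33 -82.16 177.66] H -150.85 z [-1.8e-03  8.0e-04 -1.0e+00] F [ 0.04 -0.57 -0.01] M [ 0.08 -0.15 -0.03] w 39.7
```

View pics/w8.png

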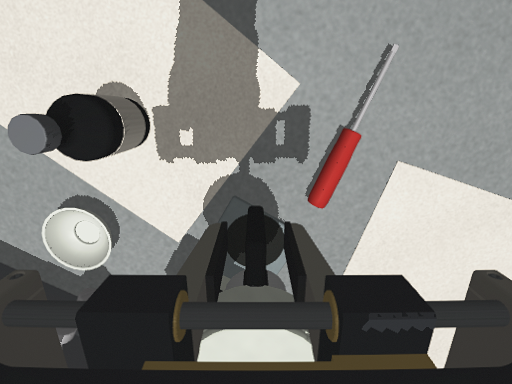

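View pics/d5.png

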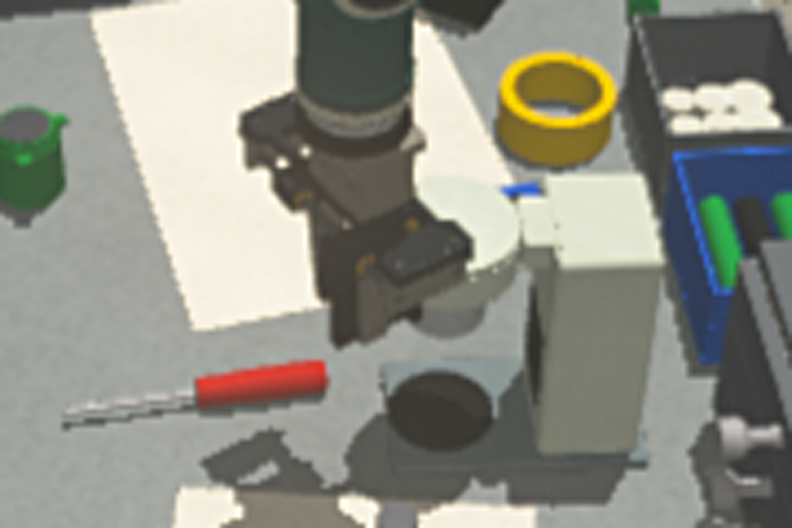

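The paddle at (255,245) stands free between the open fingers, at (212,255) and (298,255), and the cup hangs under the head. I retreat straight up.

```bash
python3 -m inch '[[0,0,0,0,0,-15,40],[0,0,0,0,0,-40,40],[0,0,0,0,0,-80,40],[0,0,0,0,0,-120,40],[0,0,0,30,0,-140,40],[0,0,0,70,0,-150,40],[0,0,0,70,0,-150,40],[0,0,0,70,0,-150,40]]'; python3 - <<'E'
from h import *
st(); d=cam("side"); crop(d,220,170,120,90,6,"pics/d6.png"); e=cam("scene"); crop(e,165,125,120,90,6,"pics/s6.png")
E
```

```text
time: 18.05
tcp_pos: [462.9, -116.1, 328.4]
ee_rot: [0.79, -3.04, -0.001]
contact_force: [-0.2, 0.9, 0.6]
grip_width: 40.0
t 18.05 tcp [ 462.9  -116.13  328.38] H -150.86 z [-7.e-04  2.e-04 -1.e+00] F [-0.18  0.88  0.55] M [ 0.12 -0.15  0.03] w 40.0
```

View pics/d6.png

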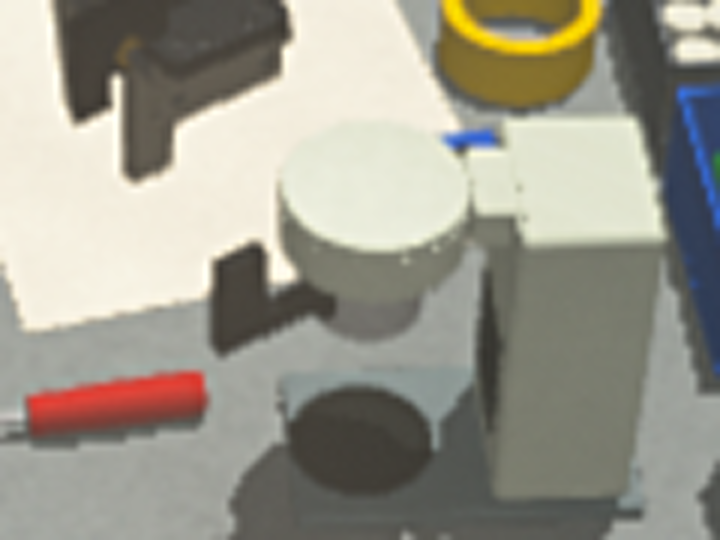

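View pics/s6.png

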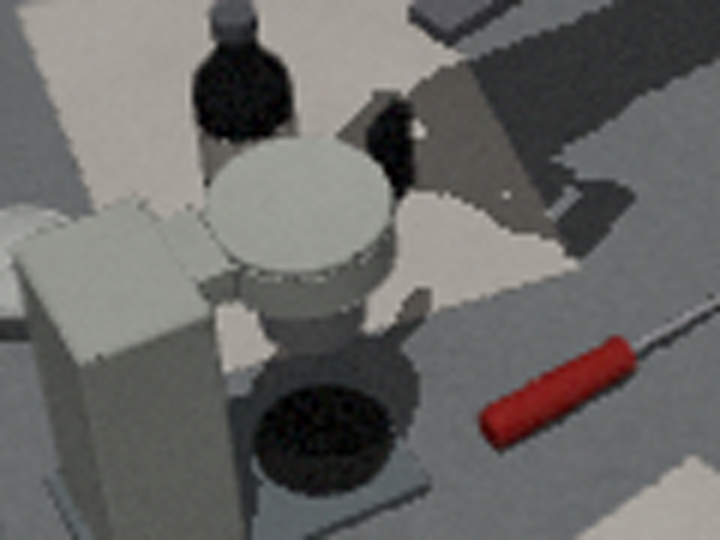

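```bash
python3 - <<'E'
from h import *
for n,x0,y0,by in(("side",220,170,341),("scene",165,125,352)):
    d=cam(n)
    for z in(117,120,123):
        t=np.radians(np.arange(0,360,2)); P=np.c_[594.3+29.5*np.cos(t),-41.8+29.5*np.sin(t),np.full(len(t),z)]; q=proj(d,P); i=q[:,1].argmax(); print(n,z,((q[i]-[x0,y0]+.4)*6).round(0))
    h=np.radians(209); print('paddle top outer', ((proj(d,[594.3+97*np.cos(h),-41.8+97*np.sin(h),200])[0]-[x0,y0]+.4)*6).round())
E
```

```text
side 117 [369. 349.]
side 120 [369. 345.]
side 123 [369. 341.]
paddle top outer [214. 269.]
scene 117 [308. 360.]
scene 120 [308. 356.]
scene 123 [308. 353.]
paddle top outer [402.  99.]
```

```bash
python3 - <<'E'
from h import *
st(); print(job.finish_job())
E
```

```text
t 18.25 tcp [ 463.   -115.37  327.59] H -150.73 z [-0.0019  0.0019 -1.    ] F [-1.06 -0.06  0.03] M [ 0.11 -0.19 -0.  ] w 40.0
the job is handed in; nothing more can be done
None
```

The dust cup is back in the collector's head, locked and hanging on its own. I handed the job in at 18.25 s; no verdict is reported.

**What I did:** I gripped the handle's paddle and lifted the cup. At −22° it met the collar, with about 5 N of push. I backed off, turned it about 9.5° anticlockwise and found the slots. I pushed it up to 45 mm below the mouth against about 4.5 N, turned it 43° anticlockwise and lowered it into the pockets. Then I released it and backed away.

**Last checks:**
- **Height by the arm:** it went down past ridge level (47 mm) and stopped at 49.9 mm below the mouth (locked is 50 mm), within about 0.3 mm of the head's axis. I did not try turning it back to confirm the lock.
- **Hanging free:** after release, both outside cameras show it hanging with the handle where expected, and the gripper is clear.
- **Height by the cameras:** this disagreed slightly. They put the underside 1 to 3 mm higher than the arm did; the calibration is good to about 2 mm. I trusted the arm reading.
- **Forces:** wrist readings stayed below about 8 N.
- **Other things on the counter:** those visible in the later pictures looked unmoved; I did not measure them.

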